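Pin a spacer pack on its base block

TASK

First push the red cap plate, which stands on its narrow long edge, lightly over so that it lies flat on the bench (do not lift it while it stands on edge). Then stack all the aluminium spacer plates flat on the blue base block, each with its hole over the block's hole and its long sides along the block's long sides, and put the red plate on top of them in the same way. Last, take the steel rod from its grey holder and pass it point down through the whole stack until it is fully home in the block; leave the other things on the bench where they are.

Things in the scene. Friction and masses are not known exactly. Their poses are not given: they have to be found in the camera images.
- base: blue block fixed to the bench, 100 (x) x 80 (y) x 30 mm high, level; origin at the centre of its underside; x along its long sides, z up. In the middle of its top is a round blind hole, 14 mm wide and 22 mm deep (its floor is 8 mm above the bench). A fixed blue cable, up to 12 mm high, lies across the bench in front of the block
- base_mouth (a point): centre of the mouth of the base block's hole, on its top face 30 mm above the bench
- holder: grey rod holder fixed to the bench, 60 x 60 x 45 mm high on a 74 x 74 x 5 mm black foot; origin at the centre of its underside, z up; a round vertical hole 14 mm wide and 40 mm deep in the middle of its top
- rod_head (a point): steel rod, 128 mm long, 80 g, standing point down and loosely in the holder (it may lean a little): the shank is 10 mm in diameter with a tapered point (the last 8 mm, 4 mm wide at the tip), and the top 28 mm is a brass head, 18 mm in diameter (it does not enter the holes). This point is the middle of the head, 114 mm from the tip and 14 mm below the top; its z axis points from the tip to the head
- rod_tip (a point): the tip of the rod's point
- cap_c (a point): red cap plate, 64 x 46 x 10 mm, 80 g, with a 14 mm hole through its middle; it starts on edge, a 64 mm side down and 46 mm tall, and falls over either way with a light level push near its top edge (0.1 to 0.2 N; it goes over once it leans by 12 degrees); both faces are alike. This point is its centre; x along its 64 mm side, y along its 46 mm side, z square to its faces (level while it is on edge)
- spacer1_c (a point): aluminium spacer plate, 64 (x) x 46 (y) x 10 (z) mm, 80 g, with a 14 mm hole through its middle, lying flat on the bench; absent in some starts. This point is its centre; z square to its faces. Both faces are alike; all spacers are alike and may be stacked in any order
- spacer2_c (a point): aluminium spacer plate, 64 (x) x 46 (y) x 10 (z) mm, 80 g, with a 14 mm hole through its middle, lying flat on the bench; absent in some starts. This point is its centre; z square to its faces. Both faces are alike; all spacers are alike and may be stacked in any order
- spacer3_c (a point): aluminium spacer plate, 64 (x) x 46 (y) x 10 (z) mm, 80 g, with a 14 mm hole through its middle, lying flat on the bench; absent in some starts. This point is its centre; z square to its faces. Both faces are alike; all spacers are alike and may be stacked in any order
- spacer4_c (a point): aluminium spacer plate, 64 (x) x 46 (y) x 10 (z) mm, 80 g, with a 14 mm hole through its middle, lying flat on the bench; absent in some starts. This point is its centre; z square to its faces. Both faces are alike; all spacers are alike and may be stacked in any order
- spacer5_c (a point): aluminium spacer plate, 64 (x) x 46 (y) x 10 (z) mm, 80 g, with a 14 mm hole through its middle, lying flat on the bench; absent in some starts. This point is its centre; z square to its faces. Both faces are alike; all spacers are alike and may be stacked in any order
- canister: bystander: white screw canister, 39 mm in diameter and 56 mm high; origin at the centre of its underside. To be left alone
- bulb_blower: bystander: black rubber blower bulb with a red spout, 60 mm in diameter and 109 mm high; origin at the centre of its underside. To be left alone
- micro_case: bystander: flat black case, 42 (x) x 92 (y) x 14 mm; origin at the centre of its underside. To be left alone
- flat_case: bystander: flat grey-green case, 64 (x) x 62 (y) x 18 mm; origin at the centre of its underside. To be left alone

How it is judged:
On the way, in this order (a step that is already met when the one before it is completed fails the run):
1. the red cap plate lies flat on the bench (angle between the z axis of cap_c and the z axis of base, either way round below 0.08 rad and height (world z) of cap_c below 0.015 m), for 0.2 s.
2. all spacers lie flat on the base block, holes over its hole, long sides along its long sides (horizontal distance between each of spacer1_c, spacer2_c, spacer3_c, spacer4_c, spacer5_c and base_mouth below 0.006 m and angle between the z axis of each of spacer1_c, spacer2_c, spacer3_c, spacer4_c, spacer5_c and the z axis of base, either way round below 0.08 rad and angle between the x axis of each of spacer1_c, spacer2_c, spacer3_c, spacer4_c, spacer5_c and the x axis of base, either way round below 0.2 rad and height (world z) of each of spacer1_c, spacer2_c, spacer3_c, spacer4_c, spacer5_c above 0.03 m), for 0.2 s.
3. the red cap plate lies on top of the spacers in the same way (all of step 2 and horizontal distance between cap_c and base_mouth below 0.006 m and angle between the z axis of cap_c and the z axis of base, either way round below 0.08 rad and angle between the x axis of cap_c and the x axis of base, either way round below 0.2 rad and height (world z) of cap_c above 0.03 m and ((angle between spacer1_c's own z axis and vertical below 0.3 rad and z of cap_c in the frame of spacer1_c above 0.006 m) or (angle between spacer1_c's own z axis and vertical above 2.8 rad and z of cap_c in the frame of spacer1_c below -0.006 m)) and ((angle between spacer2_c's own z axis and vertical below 0.3 rad and z of cap_c in the frame of spacer2_c above 0.006 m) or (angle between spacer2_c's own z axis and vertical above 2.8 rad and z of cap_c in the frame of spacer2_c below -0.006 m)) and ((angle between spacer3_c's own z axis and vertical below 0.3 rad and z of cap_c in the frame of spacer3_c above 0.006 m) or (angle between spacer3_c's own z axis and vertical above 2.8 rad and z of cap_c in the frame of spacer3_c below -0.006 m)) and ((angle between spacer4_c's own z axis and vertical below 0.3 rad and z of cap_c in the frame of spacer4_c above 0.006 m) or (angle between spacer4_c's own z axis and vertical above 2.8 rad and z of cap_c in the frame of spacer4_c below -0.006 m)) and ((angle between spacer5_c's own z axis and vertical below 0.3 rad and z of cap_c in the frame of spacer5_c above 0.006 m) or (angle between spacer5_c's own z axis and vertical above 2.8 rad and z of cap_c in the frame of spacer5_c below -0.006 m))), for 0.2 s.
4. the rod is down through the stack, fully home in the block (all of step 3 and horizontal distance between rod_tip and base_mouth below 0.006 m and z of rod_tip in the frame of base below 0.013 m and angle between the z axis of rod_head and the z axis of base, either way round below 0.1 rad), for 0.2 s.
At the end, for the whole second after the job is handed in: Every spacer and the cap lie flat on the block (within 0.08 rad), centres within 6 mm of the block's hole, long sides within 0.2 rad of its long sides, the cap uppermost; the rod stands through them all with its tip less than 5 mm above the floor of the block's hole (all of step 4); the robot touches nothing.
It fails at once if the cap plate is lifted while it stands on edge (angle between the z axis of cap_c and the z axis of base, either way round above 1.2 rad and height (world z) of cap_c above 0.06 m).
It fails at once if the cap plate is pushed hard (over 15 N) while it is on edge (angle between the z axis of cap_c and the z axis of base, either way round above 0.5 rad and contact force between the fingers and cap above 15 N).
It fails at once if a bystander is moved more than 4 cm (distance of any of canister, bulb_blower, micro_case, flat_case from where it was at the start of the episode above 0.04 m).
Of spacer1, spacer2, spacer3, spacer4, spacer5 only 3 to 4 are there at a start; the rules pass over those that are not, and their reading is None.
At some moment in a run one of spacer1, spacer2, spacer3, spacer4, spacer5 may be knocked a few centimetres aside while the robot is not near it.
It also fails if it takes over 210 s, if anything falls off the work surface, if the arm or the gripper's body presses on something with over 40 N, if the wrist force passes 120 N, or if a joint passes its speed limit or range.

ROBOT

A 6-joint arm with a two-finger parallel gripper is mounted at the origin on a cart in front of the work surface, level with it; the furniture and walls round the work are solid. World frame = base frame: x ahead of the robot, y to its left, z up, the work surface at z = 0. Lengths are in m, angles in rad, forces in N, time in s.
With the tool pointing down it reaches from about 0.375 to 0.9 m from the base axis. Payload 3.1 kg.
Tool frame: the origin (TCP) lies where the fingers leave the gripper's body, on its centre line; the fingertips stand 70 mm ahead of it and the grasp point (between the pads) lies 51 mm ahead of it; z points along the fingers, y is the line along which they close (so a half turn about z gives the same grasp; the last joint's range is limited). The gripper opens to 87 mm and grips with 3 to 60 N. Pads are 19 mm wide; open, the fingers measure 117 mm over their backs; the gripper's body (75 mm by 190 mm) begins 51 mm behind the grasp point.
Start: joints at [1.099, 0.527, 1.433, -0, 1.181, -0.178], TCP at [0.181, 0.598, 0.292] pointing down, gripper open.
Joint ranges: [-3.08, 3.08], [-0.75, 2.2], [0.22, 2.44], [-1.43, 4.57], [0, 2.65], [-2.85, 2.85]. Speed limits (rad/s): [2.79, 2.79, 3.14, 3.14, 3.14, 3.14].

INTERFACE

Orientations are given as a unit quaternion [x, y, z, w].
In Python, from rig import robot gives the robot as it stands.
- The arm moves only by the tool send_rows, never from a script. Its argument "deltas" is text: rows parted by semicolons, each of 7 numbers parted by spaces: the shift along the tool's x, y, z in mm, then the turn, a rotation vector about the tool's x, y, z in degrees, then the opening, from 0 (shut) to 1 (fully open). A call has 1 to 10 rows; each row shifts and turns the commanded pose from where the row before left it, along the tool's axes as they then stand; what a row does not reach is not made up. A row lasts 1/8 s, in which the tool goes at most 62.5 mm and 10.7 degrees, less where a joint would pass 70% of its speed; a pose out of reach is approached as far as the arm can. A call is refused whole if a number of a shift passes 62.5 or a number of a turn 10.7, either way. A call with a gripper value outside its range is refused whole. The fingers move at their own pace and stop on an object; "newtons" is the grip in N (left out, the last holds). Time passes only in rows, so rows that do not move let the fingers close. It gives the time, the measured TCP pose, the force, the opening and the grip force at its end, in the units of the state.
- robot.get_obs(): the state, without advancing time (a new reading comes with each control period).
- robot.camera(name): name is "scene" or "top"; returns a dict with "image" (480x640x3 uint8, red, green, blue), "depth" (480x640 float32, m along the optical axis (not along the pixel's ray), 0 where there is no reading), "fovy" (degrees; the focal length in pixels is half the picture's height over the tangent of half this angle, whatever the lens; pixels are square), "cx", "cy" (the principal point, pixels), "rvec" (rotation vector, rad) and "tvec" (3), from world to camera coordinates, as OpenCV has them. Camera axes: x right, y down, z forward; pixel columns grow to the right and rows downward; lengths in m; the calibration is good to about 2 mm. A picture is of the moment at which its call begins.
- robot.hand_in(): hands the job in; it is judged then, once.
Trained networks look in the newest picture that a camera, given by its name, has taken for a name from the list of things; names that differ only in an ending like _2 or _b are one class to them, and where a whole thing is asked for, a point or a joint stands for the part that bears it (a point fixed in the world has none). Each returns a list of dicts, best first, with "p" (0 to 1); they miss things now and then, are a little off and sometimes report something else, mostly with a low value. They report only what shows in the picture. A call takes as long as a camera call.
- robot.find_in(camera, thing): "box" ([left, top, right, bottom] in pixels, round what is visible of it).
- robot.cut_out(camera, thing): "region" (480x640 bool, what is visible of it) and "box" ([left, top, right, bottom] in pixels, round what is visible of it).
The state is a dict: "time": time; "q": joint angles; "joint_velocities": joint speeds; "joint_torque": joint torques, N m; "position": TCP position; "tool_rot": TCP orientation; "ft_force": force on the tool from outside, world axes, zero at the start; "moment": the same for the moment, N m; "grip_width": finger opening in m; "grip_force": force on a finger pad.
Only numpy, scipy, OpenCV 4.12 (cv2) and the standard library are available. Lean on these libraries where they do the work, as an engineer would, in place of code of your own. Each camera call takes 0.05 s, during which the arm holds its last target. There are 200 camera calls.

## Working session

There is one attempt and no reset: what is moved stays moved. The work goes in short steps, Python scripts to look and compute and a tool call to move; the robot and the scene stay as the last step left them, time stands still between calls to the robot, and variables do not carry over. Pictures are saved under pics/ and viewed, at most 14 in all, crops included, and the job is handed in when it is done.

Besides the shell and the picture viewer there is one more tool, called after "Call:" as name(argument=value, ...), one argument or row to a line, values as JSON. send_rows: Moves the arm, as the interface text tells. Its arguments: {"type":"object","properties":{"deltas":{"type":"string"},"newtons":{"type":"number"}},"required":["deltas"]}

```bash
ls; mkdir -p pics; cat > h.py <<'E'
import numpy as np, cv2
from rig import robot
from scipy.spatial.transform import Rotation as R
def cam(n):
    c=robot.camera(n); c['f']=240/np.tan(np.radians(c['fovy'])/2)
    c['R']=R.from_rotvec(np.ravel(c['rvec'])).as_matrix(); c['t']=np.ravel(c['tvec']); return c
def cloud(c):
    d=c['depth']; v,u=np.mgrid[:480,:640]
    P=np.stack([(u-c['cx'])/c['f']*d,(v-c['cy'])/c['f']*d,d],-1)
    W=(P-c['t'])@c['R']; W[d==0]=np.nan; return W
def save(c,n): cv2.imwrite('pics/%s.png'%n,c['image'][:,:,::-1])
def proj(c,p):
    q=c['R']@np.asarray(p)+c['t']; return c['f']*q[0]/q[2]+c['cx'],c['f']*q[1]/q[2]+c['cy']
E
python3 - <<'E'
from h import *
o=robot.get_obs(); print(o['time'],o['position'],o['tool_rot'])
for n in ['top','scene']:
    c=cam(n); save(c,n+'0'); W=cloud(c); print(n,c['fovy'],-c['R'].T@c['t'])
    for t in ['base','holder','rod_head','cap_c','spacer1_c','canister','bulb_blower','micro_case','flat_case']:
        for r in robot.cut_out(n,t):
            if r['p']<.3: continue
            p=W[r['region']]; p=p[~np.isnan(p[:,0])]
            print(t,round(r['p'],2),np.round(r['box']),np.round(np.median(p,0),3),np.round(np.percentile(p[:,2],[5,95]),3))
E
```

```text
pics
0.0 [0.18069951 0.59769069 0.29123966] [ 1.46374909e-01  9.89228559e-01 -1.05876989e-03 -3.50465834e-04]
top 46.30405486573923 [0.38946748 0.15038173 1.4527582 ]
base 0.6 [349. 236. 386. 279.] [0.577 0.03  0.031] [0.019 0.036]
holder 0.9 [415. 203. 449. 238.] [ 0.662 -0.136  0.043] [0.003 0.05 ]
rod_head 0.63 [432. 207. 444. 222.] [ 0.67  -0.145  0.118] [0.028 0.135]
spacer1_c 0.67 [216. 264. 234. 293.] [0.524 0.387 0.011] [0.003 0.016]
canister 0.72 [293. 188. 308. 210.] [0.726 0.198 0.056] [0.019 0.062]
bulb_blower 0.94 [338. 172. 359. 198.] [0.759 0.07  0.052] [0.029 0.071]
micro_case 0.92 [343. 311. 378. 341.] [0.398 0.043 0.015] [0.011 0.02 ]
flat_case 0.72 [178. 276. 208. 304.] [0.492 0.476 0.019] [0.012 0.024]
scene 55.79273391220255 [ 0.11917087 -0.34068661  0.64831156]
base 0.76 [326. 283. 396. 346.] [0.567 0.022 0.028] [0.004 0.031]
holder 0.84 [440. 312. 501. 365.] [ 0.655 -0.154  0.036] [0.003 0.045]
rod_head 0.94 [473. 290. 492. 330.] [ 0.667 -0.148  0.113] [0.057 0.132]
rod_head 0.56 [277. 231. 312. 252.] [0.633 0.294 0.008] [-0.     0.011]
cap_c 0.56 [310. 250. 325. 285.] [0.592 0.169 0.03 ] [0.003 0.046]
spacer1_c 0.6 [214. 231. 244. 253.] [0.523 0.383 0.009] [0.002 0.011]
canister 0.92 [344. 221. 362. 245.] [0.721 0.19  0.041] [0.006 0.056]
bulb_blower 0.6 [396. 225. 423. 273.] [0.753 0.061 0.045] [0.007 0.075]
micro_case 0.62 [214. 230. 247. 252.] [0.523 0.383 0.009] [0.001 0.011]
micro_case 0.6 [267. 339. 299. 393.] [0.394 0.035 0.013] [0.005 0.015]
flat_case 0.98 [176. 214. 220. 242.] [0.488 0.469 0.017] [0.004 0.019]
```

```bash
python3 - <<'E'
import cv2
for n,b in [('top0',(150,140,470,380)),('scene0',(150,170,550,420))]:
    i=cv2.imread(f'pics/{n}.png')[b[1]:b[3],b[0]:b[2]]
    cv2.imwrite(f'pics/{n}c.png',cv2.resize(i,(800,600 if n=='top0' else 500),interpolation=cv2.INTER_CUBIC))
E
```

```text
(no output)
```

View pics/top0c.png

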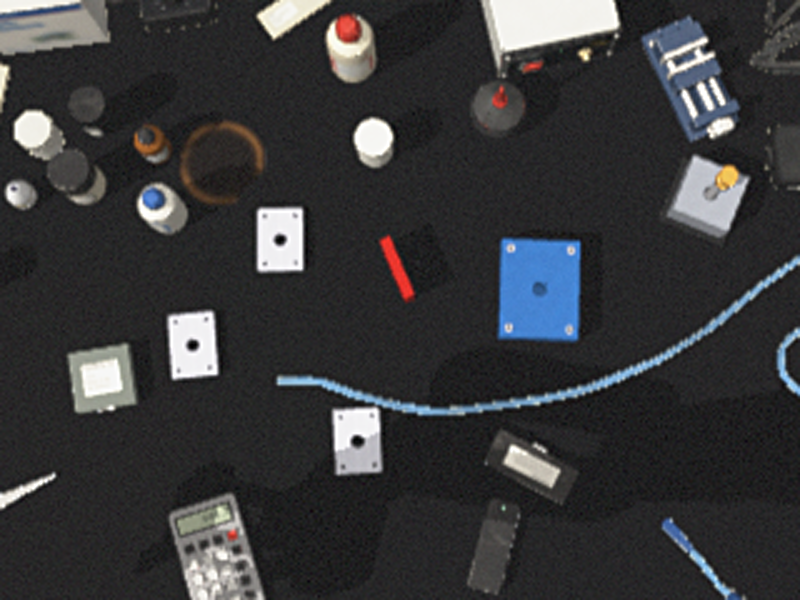

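View pics/scene0c.png

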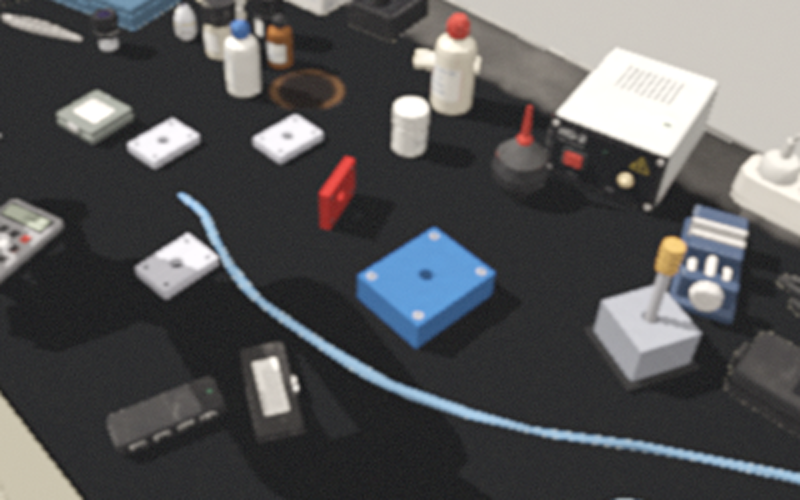

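The pictures show three spacers, at top-view pixels (262,236), (227,278) and (293,316). The red cap on edge is at (309,247), the blue base at (366,256), and the leaning rod in its holder at (438,214).

```bash
cat >> h.py <<'E'
S=0.0005
def ortho(c,x,y,h,half=0.06):
    # ortho image of plane z=h around (x,y): row -> x, col -> y
    n=int(2*half/S); g=(np.arange(n)-n/2+.5)*S
    X,Y=np.meshgrid(x+g,y+g,indexing='ij')
    Q=np.stack([X,Y,np.full_like(X,h)],-1)@c['R'].T+c['t']
    return cv2.remap(c['image'],(c['f']*Q[...,0]/Q[...,2]+c['cx']).astype('f4'),(c['f']*Q[...,1]/Q[...,2]+c['cy']).astype('f4'),cv2.INTER_CUBIC)
def rect(m,x,y):
    """largest blob -> centre, long-side yaw, size, centroid of hole"""
    n,l,s,ce=cv2.connectedComponentsWithStats(m.astype(np.uint8)); k=1+np.argmax(s[1:,4])
    cs,_=cv2.findContours((l==k).astype(np.uint8),cv2.RETR_EXTERNAL,cv2.CHAIN_APPROX_NONE)
    cnt=max(cs,key=len); b=cv2.boxPoints(cv2.minAreaRect(cnt)); N=m.shape[0]
    b=(b[:,::-1]-N/2+.5)*S+[x,y]
    e=[b[1]-b[0],b[2]-b[1]]; e.sort(key=np.linalg.norm); L=e[1]
    yaw=np.degrees(np.arctan2(L[1],L[0])); yaw=(yaw+90)%180-90
    return b.mean(0),yaw,np.linalg.norm(e[1]),np.linalg.norm(e[0])
def hole(g,x,y,r=0.012):
    N=g.shape[0]; i,j=np.mgrid[:N,:N]; P=np.stack([(i-N/2+.5)*S,(j-N/2+.5)*S],-1); d=np.hypot(P[...,0],P[...,1])
    ref=np.median(g[(d>.012)&(d<.017)]); w=np.clip(ref*.8-g,0,None)*(d<r)
    return (P*w[...,None]).sum((0,1))/w.sum()+[x,y]
def plate(c,x,y,h,kind='w'):
    for _ in range(2):
        o=ortho(c,x,y,h).astype(int); r,g,b=o[...,0],o[...,1],o[...,2]
        m={'w':(o.min(-1)>75),'b':(b>r+50),'r':(r>g+50)}[kind]
        ce,yaw,L,w=rect(m,x,y); x,y=ce
    o=ortho(c,x,y,h).astype(int); gr={'w':o.mean(-1),'b':o[...,2],'r':o[...,0]}[kind]
    return np.round(ce,4),np.round(hole(gr,x,y),4),round(yaw,1),round(L,4),round(w,4)
E
python3 - <<'E'
from h import *
for n in ['top','scene']:
    c=cam(n); print(n)
    for x,y in [(.63,.29),(.523,.385),(.42,.21)]: print('sp',plate(c,x,y,.01))
    print('base',plate(c,.572,.025,.03,'b'))
    print('cap',plate(c,.592,.167,.046,'r'))
    W=cloud(c)
    r=robot.cut_out(n,'rod_head')[0]['region']; p=W[r]; p=p[p[:,2]>.05]
    for a,b in [(.05,.1),(.105,.128),(.128,.14)]:
        q=p[(p[:,2]>a)&(p[:,2]<b)]; print(len(q),q.mean(0) if len(q) else '')
E
```

```text
top
sp (array([0.6351, 0.2981]), array([0.6348, 0.2979]), np.float64(0.5), np.float64(0.0701), np.float64(0.0499))
sp (array([0.5261, 0.3874]), array([0.5258, 0.3875]), np.float64(5.0), np.float64(0.0697), np.float64(0.0508))
sp (array([0.4309, 0.2094]), array([0.4263, 0.2164]), np.float64(74.4), np.float64(0.1253), np.float64(0.0921))
base (array([0.5768, 0.0304]), array([0.5782, 0.0306]), np.float64(-2.5), np.float64(0.1056), np.float64(0.0835))
cap (array([0.5977, 0.1757]), array([0.5995, 0.1693]), np.float64(22.6), np.float64(0.071), np.float64(0.0145))
18 [ 0.66858006 -0.14315214  0.07166797]
19 [ 0.66758652 -0.14199045  0.11756081]
42 [ 0.67029884 -0.14538913  0.13365177]
scene
sp (array([0.6323, 0.2928]), array([0.6339, 0.2956]), np.float64(0.9), np.float64(0.0802), np.float64(0.0642))
sp (array([0.5241, 0.3817]), array([0.5253, 0.385 ]), np.float64(4.9), np.float64(0.0794), np.float64(0.0653))
sp (array([0.4325, 0.214 ]), array([0.4248, 0.2141]), np.float64(74.7), np.float64(0.1266), np.float64(0.0942))
base (array([0.5694, 0.0224]), array([0.5756, 0.0282]), np.float64(-2.8), np.float64(0.1205), np.float64(0.0994))
cap (array([0.5838, 0.1584]), array([0.5739, 0.1531]), np.float64(26.6), np.float64(0.1131), np.float64(0.034))
127 [ 0.66820214 -0.14764941  0.07493522]
122 [ 0.66533343 -0.14873202  0.11723106]
77 [ 0.66960351 -0.14696934  0.13146507]
```

Call:
send_rows(
  deltas="0 0 0 0 0 8.4 0; 0 0 0 0 0 8.4 0",
)

```text
time: 1.45
position: [0.181, 0.5982, 0.2922]
tool_rot: [0.292, 0.957, -0.0, 0.0]
ft_force: [0.5, -0.3, -0.1]
grip_width: 0.0749
grip_force: 0.0
```

Call:
send_rows(
  deltas="0 0 0 0 0 -9.4 0; 0 0 0 0 0 -9.4 0; 0 0 0 0 0 -9.4 0; 0 0 0 0 0 -9.4 0; 0 0 0 0 0 -9.4 0; 0 0 0 0 0 -9.4 0",
)

```text
time: 2.2
position: [0.181, 0.5982, 0.2922]
tool_rot: [-0.2, 0.98, -0.0, -0.0]
ft_force: [-0.1, -0.1, 0.5]
grip_width: 0.0149
grip_force: 0.0
```

Call:
send_rows(
  deltas="-22 -49 0 0 0 0 0; -22 -49 0 0 0 0 0; -22 -49 0 0 0 0 0; -22 -49 0 0 0 0 0; -22 -49 10 0 0 0 0; -22 -49 20 0 0 0 0; -22 -49 30 0 0 0 0; -22 -49 30 0 0 0 0; -22 -49 20 0 0 0 0; -22 -49 20 0 0 0 0",
)

```text
time: 3.45
position: [0.5748, 0.2302, 0.1615]
tool_rot: [-0.197, 0.98, 0.0, 0.0]
ft_force: [0.4, 0.8, -0.2]
grip_width: 0.0005
grip_force: 0.0
```

```bash
python3 - <<'E'
from h import *
o=robot.get_obs(); print(o['time'],o['position'],R.from_quat(o['tool_rot']).as_matrix().round(3),o['grip_width'])
E
```

```text
3.45 [0.57477777 0.23022333 0.16147091] [[-0.922 -0.387  0.   ]
 [-0.387  0.922  0.   ]
 [-0.     0.    -1.   ]] 0.00045729471813283886
```

Call:
send_rows(
  deltas="0 0 26 0 0 0 0; 0 0 26 0 0 0 0; 0 -10 0 0 0 0 0; 0 -6 0 0 0 0 0; 0 -3 0 0 0 0 0; 0 -3 0 0 0 0 0; 0 -3 0 0 0 0 0; 0 -3 0 0 0 0 0; 0 -3 0 0 0 0 0; 0 -3 0 0 0 0 0",
)

```text
time: 4.7
position: [0.5866, 0.2, 0.1102]
tool_rot: [-0.197, 0.98, -0.0, -0.0]
ft_force: [-0.8, -0.2, -0.1]
grip_width: 0.0007
grip_force: 0.0
```

Call:
send_rows(
  deltas="0 -3 0 0 0 0 0; 0 -3 0 0 0 0 0; 0 -3 0 0 0 0 0; 0 -3 0 0 0 0 0; 0 -3 0 0 0 0 0; 0 -3 0 0 0 0 0; 0 -3 0 0 0 0 0; 0 -3 0 0 0 0 0",
)

```text
time: 5.7
position: [0.5959, 0.1779, 0.1102]
tool_rot: [-0.197, 0.98, -0.0, -0.0]
ft_force: [0.6, -0.2, -0.1]
grip_width: 0.0006
grip_force: 0.0
```

```bash
python3 - <<'E'
from h import *
c=cam('scene'); save(c,'s1'); W=cloud(c)
p=W[robot.cut_out('scene','cap_c')[0]['region']]; print(np.nanpercentile(p,[5,50,95],axis=0))
E
```

```text
[[5.70302332e-01 1.52417711e-01 1.79549022e-04]
 [5.91469087e-01 1.62234815e-01 3.40813443e-02]
 [6.29330431e-01 1.78455472e-01 4.64900561e-02]]
```

Call:
send_rows(
  deltas="0 -3 0 0 0 0 0; 0 -3 0 0 0 0 0; 0 -3 0 0 0 0 0; 0 -3 0 0 0 0 0; 0 0 0 0 0 0 0; 0 0 0 0 0 0 0; 0 0 0 0 0 0 0",
)

```text
time: 6.68
position: [0.6004, 0.1671, 0.1102]
tool_rot: [-0.197, 0.98, 0.0, -0.0]
ft_force: [-0.6, -0.4, -0.0]
grip_width: 0.0001
grip_force: 0.0
```

```bash
python3 - <<'E'
from h import *
c=cam('scene'); save(c,'s2'); W=cloud(c)
p=W[robot.cut_out('scene','cap_c')[0]['region']]; print(np.nanpercentile(p,[5,50,95],axis=0))
i=c['image'][200:360,240:440,::-1]; cv2.imwrite('pics/s2c.png',cv2.resize(i,(750,600),interpolation=2))
E
```

```text
[[5.78012580e-01 1.21350658e-01 1.21578227e-04]
 [6.06264193e-01 1.44792111e-01 8.63630272e-03]
 [6.37134726e-01 1.70048981e-01 1.07290717e-02]]
```

View pics/s2c.png

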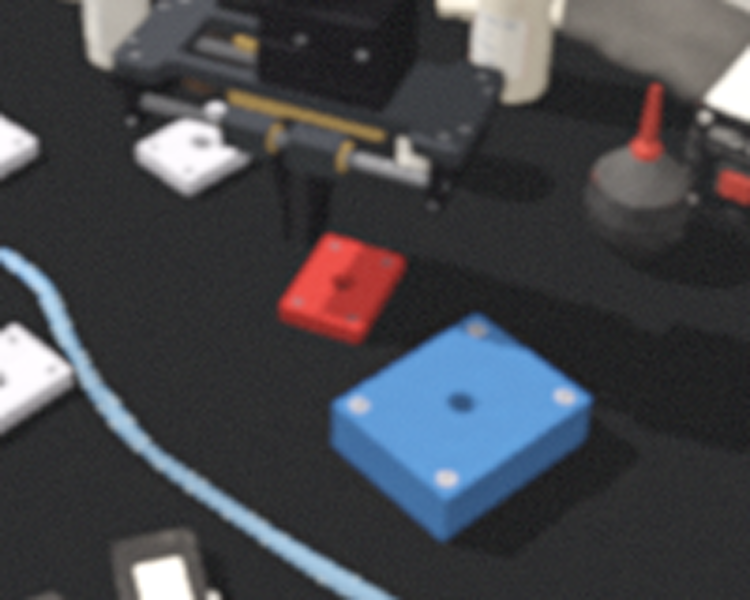

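The cap lies flat, with its hole at scene pixel (332,275). Next is the spacer at (.634,.297).

Call:
send_rows(
  deltas="0 0 -20 0 0 7.3 0; 0 0 -20 0 0 7.3 0.5; 0 0 0 0 0 7.3 0.85; -10 30 0 0 0 0 0.85; -12 50 0 0 0 0 0.85; -12 50 0 0 0 0 0.85; 0 0 0 0 0 0 0.85",
  newtons=20,
)

```text
time: 7.65
position: [0.6328, 0.3014, 0.1503]
tool_rot: [-0.01, 1.0, 0.001, 0.001]
ft_force: [0.1, -0.5, 0.5]
grip_width: 0.0523
grip_force: 0.0
```

```bash
sed -i "s/'w':(o.min(-1)>75)/'w':(o.min(-1)>75)\&(o.max(-1)-o.min(-1)<40)/" h.py; python3 - <<'E'
from h import *
o=robot.get_obs(); print(o['time'],o['position'],R.from_quat(o['tool_rot']).as_euler('zyx',degrees=True).round(2),o['grip_width'])
for n in ['top','scene']:
    c=cam(n); print(n)
    for x,y in [(.634,.297),(.525,.386),(.426,.216)]: print('sp',plate(c,x,y,.01))
    print('cap',plate(c,.6,.147,.01,'r'))
save(c,'s3')
E
```

```text
7.65 [0.63279457 0.30138539 0.15034561] [ 1.7887e+02  1.3000e-01 -1.7992e+02] 0.052260115881740926
top
sp (array([0.6318, 0.3089]), array([0.6401, 0.312 ]), np.float64(-90.0), np.float64(0.1195), np.float64(0.107))
sp (array([0.5231, 0.3582]), array([nan, nan]), np.float64(-7.6), np.float64(0.1251), np.float64(0.0518))
sp (array([0.4027, 0.2305]), array([nan, nan]), np.float64(-90.0), np.float64(0.113), np.float64(0.104))
cap (array([0.6104, 0.1489]), array([0.6102, 0.1489]), np.float64(22.9), np.float64(0.069), np.float64(0.0501))
scene
sp (array([0.6323, 0.2927]), array([0.6339, 0.2956]), np.float64(1.1), np.float64(0.0803), np.float64(0.0641))
sp (array([0.5242, 0.3817]), array([0.5253, 0.385 ]), np.float64(4.4), np.float64(0.0792), np.float64(0.0654))
sp (array([0.4253, 0.2099]), array([0.4249, 0.2159]), np.float64(2.8), np.float64(0.0759), np.float64(0.0698))
cap (array([0.6075, 0.1453]), array([0.6097, 0.1473]), np.float64(22.8), np.float64(0.079), np.float64(0.054))h.py:33: RuntimeWarning: invalid value encountered in divide
  return (P*w[...,None]).sum((0,1))/w.sum()+[x,y]
```

Call:
send_rows(
  deltas="-1 -5 0 0 0 0 0.85; 0 0 20 0 0 0 0.85; 0 0 30 0 0 0 0.85; 0 0 20 0 0 0 0.85; 0 0 7 0 0 0 0.85; 0 0 0 0 0 0 0.3; 0 0 0 0 0 0 0.3; 0 0 0 0 0 0 0.3; 0 0 0 0 0 0 0.3;  0 0 0 0 0 0 0.3",
)

```text
time: 9.0
position: [0.6341, 0.2929, 0.0743]
tool_rot: [-0.008, 1.0, 0.0, 0.001]
ft_force: [0.0, -0.1, 3.7]
grip_width: 0.0457
grip_force: 20.0
```

Call:
send_rows(
  deltas="0 0 -30 0 0 0 0.3; 0 0 -40 0 0 0 0.3; 10 -40 -10 0 0 1.8 0.3; 12 -55 0 0 0 1.8 0.3; 12 -55 0 0 0 0 0.3; 12 -55 0 0 0 0 0.3; 11 -45 0 0 0 0 0.3; 0 -13 0 0 0 0 0.3; 0 0 0 0 0 0 0.3; 0 0 0 0 0 0 0.3",
)

```text
time: 10.25
position: [0.5688, 0.0326, 0.1532]
tool_rot: [0.023, 1.0, 0.0, 0.0]
ft_force: [0.9, -1.2, -0.9]
grip_width: 0.0456
grip_force: 20.0
```

```bash
python3 - <<'E'
from h import *
o=robot.get_obs(); print(o['time'],o['position'],R.from_quat(o['tool_rot']).as_euler('zyx',degrees=True).round(2),o['grip_width'])
c=cam('scene');
i=c['image'][190:370,240:480,::-1]; cv2.imwrite('pics/s4c.png',cv2.resize(i,(800,600),interpolation=2))
c=cam('top'); print(plate(c,.525,.386,.01),plate(c,.426,.216,.01),plate(c,.61,.148,.01,'r'))
E
```

```text
10.25 [0.56879675 0.03255905 0.1532367 ] [-1.7733e+02  3.0000e-02 -1.7998e+02] 0.04557932577693103
(array([0.526 , 0.3874]), array([0.5258, 0.3874]), np.float64(5.0), np.float64(0.07), np.float64(0.0507)) (array([0.4165, 0.216 ]), array([nan, nan]), np.float64(-90.0), np.float64(0.1195), np.float64(0.113)) (array([0.6104, 0.149 ]), array([0.6102, 0.1489]), np.float64(22.9), np.float64(0.0688), np.float64(0.0499))h.py:33: RuntimeWarning: invalid value encountered in divide
  return (P*w[...,None]).sum((0,1))/w.sum()+[x,y]
```

View pics/s4c.png

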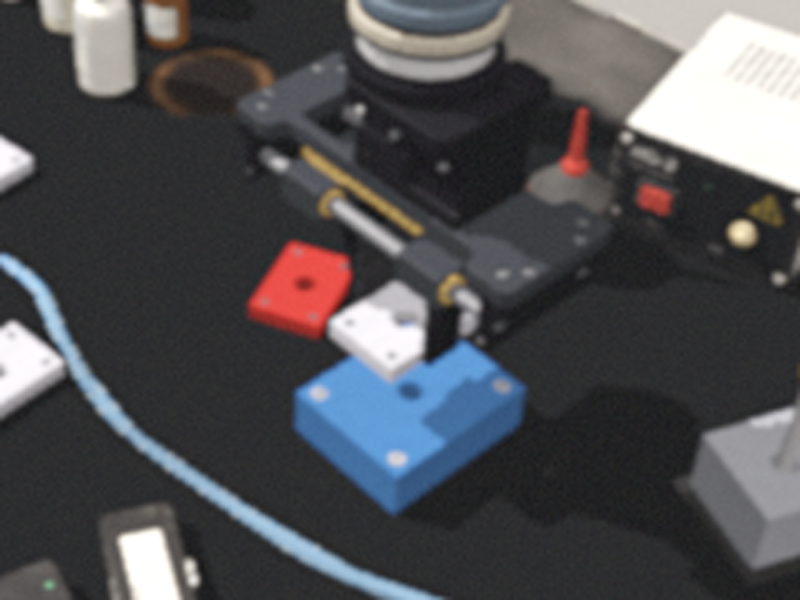

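Call:
send_rows(
  deltas="-8 -3 0 0 0 0 0.3; 0 0 20 0 0 0 0.3; 0 0 15 0 0 0 0.3; 0 0 8 0 0 0 0.3; 0 0 2 0 0 0 0.3; 0 0 2 0 0 0 0.3; 0 0 0 0 0 0 0.3;0 0 0 0 0 0 0.3",
)

```text
time: 11.35
position: [0.5764, 0.028, 0.1066]
tool_rot: [0.024, 1.0, -0.0, 0.0]
ft_force: [0.7, -0.0, -0.8]
grip_width: 0.0456
grip_force: 20.0
```

Call:
send_rows(
  deltas="0 1 2 0 0 0 0.3; 0 0 1 0 0 0 0.3; 0 0 0 0 0 0 0.65; 0 0 0 0 0 0 0.65; 0 0 0 0 0 0 0.65; 0 0 0 0 0 0 0.65; 0 0 -20 0 0 0 0.8; 0 0 -30 0 0 0 0.85; 0 20 0 0 0 -2.6 0.85; 0 40 0 0 0 -2.6 0.85",
)

```text
time: 12.6
position: [0.5775, 0.0892, 0.153]
tool_rot: [-0.021, 1.0, 0.0, 0.0]
ft_force: [-0.1, 0.8, 0.8]
grip_width: 0.0734
grip_force: 0.0
```

Call:
send_rows(
  deltas="0 60 0 0 0 -2.5 0.85; 0 60 0 0 0 0 0.85; 0 60 0 0 0 0 0.85; 0 60 0 0 0 0 0.85; 0 40 0 0 0 0 0.85; 0 0 0 0 0 0 0.85;0 0 0 0 0 0 0.85",
)

```text
time: 13.48
position: [0.5546, 0.368, 0.1521]
tool_rot: [-0.044, 0.999, -0.001, -0.001]
ft_force: [-0.2, 0.1, -0.2]
grip_width: 0.0741
grip_force: 0.0
```

```bash
sed -i "s/min(-1)>75/min(-1)>60/" h.py; cat >> h.py <<'E'
def go(x,y,z,yaw):
    "tool-frame shift (mm) and z turn (deg) to reach world TCP x,y,z with tool yaw"
    o=robot.get_obs(); M=R.from_quat(o['tool_rot']).as_matrix(); p=o['position']
    yw=np.degrees(np.arctan2(-M[0,1],M[1,1])); T=np.array([[-np.cos(np.radians(yaw)),-np.sin(np.radians(yaw)),0],[-np.sin(np.radians(yaw)),np.cos(np.radians(yaw)),0],[0,0,-1]]).T
    print('t',o['time'],'at',p.round(4),'yaw',round(yw,2),'w',round(o['grip_width'],4),'| turn first',round(yw-yaw,1),'then',(T@(np.array([x,y,z])-p)*1000).round(1))
def look(cs,ps):
    for n in cs:
        c=cam(n)
        for k,(x,y,h,t) in ps.items():
            try: print(n,k,*plate(c,x,y,h,t)[1:])
            except Exception as e: print(n,k,e)
    return c
E
python3 - <<'E'
from h import *
c=look(['top','scene'],dict(sp2=(.525,.386,.01,'w'),sp3=(.426,.216,.01,'w'),cap=(.61,.148,.01,'r'),base=(.577,.03,.03,'b'),st=(.577,.03,.04,'w')))
go(.5256,.3863,.0735,5)
i=c['image'][190:370,240:480,::-1]; cv2.imwrite('pics/s5c.png',cv2.resize(i,(800,600),interpolation=2))
E
```

```text
top sp2 [0.5158 0.3856] 0.0 0.1195 0.1195
top sp3 [0.4258 0.2185] 2.8 0.0721 0.0511
top cap [0.6101 0.1489] 22.2 0.0683 0.0499
top base [0.5794 0.0291] -2.5 0.1056 0.0837
top st [0.5776 0.0301] -2.8 0.0666 0.0476
scene sp2 [0.5253 0.385 ] 4.7 0.0809 0.0671
scene sp3 [0.426  0.2193] 73.4 0.1122 0.0846
scene cap [0.6081 0.1455] 22.6 0.0777 0.0538
scene base [0.5704 0.0105] -2.7 0.1182 0.0994
scene st [0.5757 0.0281] -2.5 0.0751 0.0577
t 13.575 at [0.5555 0.3669 0.1526] yaw 4.92 w 0.0739 | turn first -0.1 then [28.1 21.9 79.1]
```

View pics/s5c.png

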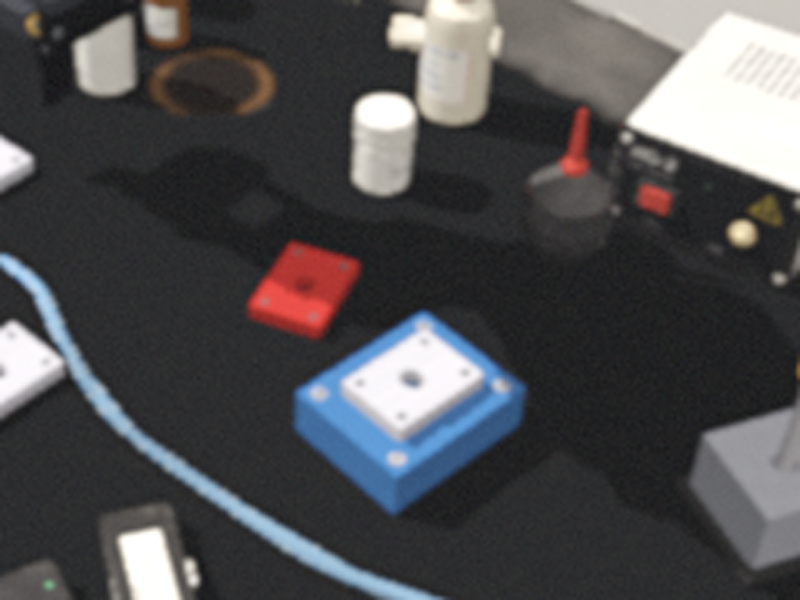

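Spacer 1 lies well centred on the block, its hole at scene pixel (363,304). Next is the second one.

Call:
send_rows(
  deltas="28 22 10 0 0 0 0.66; 0 0 20 0 0 0 0.66; 0 0 20 0 0 0 0.66; 0 0 10 0 0 0 0.66",
)

```text
time: 14.08
position: [0.5262, 0.3863, 0.0913]
tool_rot: [-0.043, 0.999, -0.001, -0.001]
ft_force: [-0.2, -0.9, -0.8]
grip_width: 0.058
grip_force: 0.0
```

```bash
python3 - <<'E'
from h import *
c=look(['scene'],dict(sp2=(.525,.386,.01,'w'))); go(.5256,.3863,.0735,5)
E
```

```text
scene sp2 [0.5311 0.3801] 4.4 0.0795 0.067
t 14.125 at [0.5257 0.3862 0.0904] yaw 4.88 w 0.0575 | turn first -0.1 then [ 0.1  0.1 16.9]
```

Call:
send_rows(
  deltas="0 0 10 0 0 0 0.66; 0 0 7 0 0 0 0.66; 0 0 0 0 0 0 0.3; 0 0 0 0 0 0 0.3; 0 0 0 0 0 0 0.3; 0 0 0 0 0 0 0.3; 0 0 0 0 0 0 0.3; 0 0 -30 0 0 0 0.3; 0 0 -40 0 0 4 0.3; 0 0 -10 0 0 3.7 0.3",
)

```text
time: 15.38
position: [0.5273, 0.3884, 0.1593]
tool_rot: [0.025, 1.0, 0.001, 0.002]
ft_force: [0.3, 0.9, -1.4]
grip_width: 0.0457
grip_force: 20.0
```

Call:
send_rows(
  deltas="-6 -40 0 0 0 0 0.3; -6 -55 0 0 0 0 0.3; -6 -55 0 0 0 0 0.3; -6 -55 0 0 0 0 0.3; -6 -55 0 0 0 0 0.3; -6 -55 0 0 0 0 0.3; 0 -40 0 0 0 0 0.3; 0 0 0 0 0 0 0.3;0 0 0 0 0 0 0.3",
)

```text
time: 16.5
position: [0.5448, 0.0316, 0.1563]
tool_rot: [0.024, 1.0, 0.0, -0.0]
ft_force: [0.3, 0.0, -0.7]
grip_width: 0.0456
grip_force: 20.0
```

```bash
python3 - <<'E'
from h import *
go(.577,.0294,.116,-2.7)
c=look(['scene'],dict(held=(.577,.0294,.09,'w'),sp3=(.426,.216,.01,'w')))
i=c['image'][200:380,240:480,::-1]; cv2.imwrite('pics/s6c.png',cv2.resize(i,(800,600),interpolation=2))
c=look(['top'],dict(sp3=(.426,.216,.01,'w'),cap=(.61,.148,.01,'r')))
E
```

```text
t 16.5 at [0.5448 0.0316 0.1563] yaw -2.77 w 0.0456 | turn first -0.1 then [-32.3  -0.7  40.3]
scene held [0.5654 0.0272] 0.0 0.1195 0.119
scene sp3 [0.4256 0.2185] 72.3 0.11 0.0837
top sp3 [nan nan] -90.0 0.1195 0.106
top cap [0.6102 0.1489] 22.9 0.0687 0.0501h.py:33: RuntimeWarning: invalid value encountered in divide
  return (P*w[...,None]).sum((0,1))/w.sum()+[x,y]
```

View pics/s6c.png

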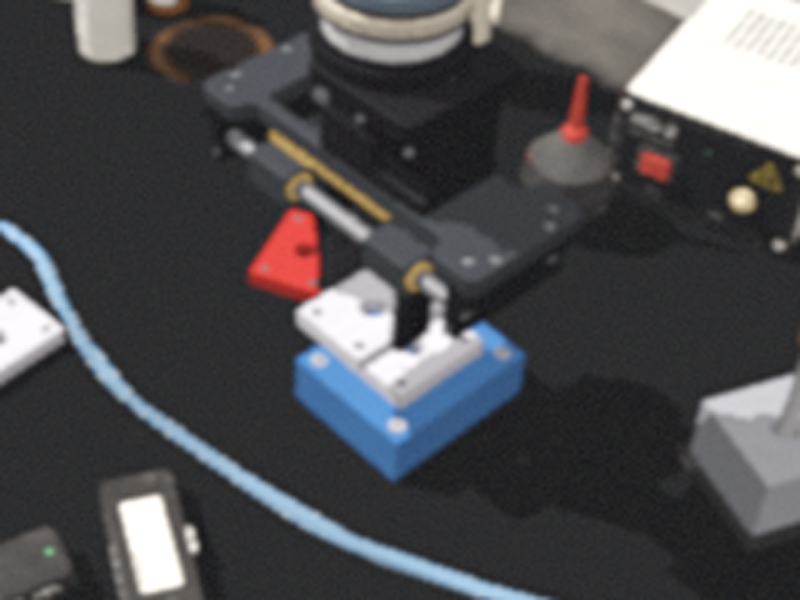

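Call:
send_rows(
  deltas="-32 -1 0 0 0 0 0.3; 0 0 20 0 0 0 0.3; 0 0 10 0 0 0 0.3; 0 0 6 0 0 0 0.3; 0 0 2 0 0 0 0.3; 0 0 0 0 0 0 0.3; 0 0 0 0 0 0 0.3",
)

```text
time: 17.48
position: [0.577, 0.0287, 0.1187]
tool_rot: [0.024, 1.0, -0.0, 0.0]
ft_force: [-0.3, 0.9, -1.6]
grip_width: 0.045
grip_force: 20.0
```

Call:
send_rows(
  deltas="0 0.5 2 0 0 0 0.3; 0 0 2 0 0 0 0.3; 0 0 1 0 0 0 0.3; 0 0 0 0 0 0 0.3",
)

```text
time: 17.98
position: [0.5772, 0.0292, 0.1163]
tool_rot: [0.024, 1.0, -0.0, 0.001]
ft_force: [-4.4, 0.4, 18.4]
grip_width: 0.0453
grip_force: 20.0
```

Call:
send_rows(
  deltas="0 0 -2 0 0 0 0.65; 0 0 0 0 0 0 0.65; 0 0 0 0 0 0 0.65; 0 0 0 0 0 0 0.65; 0 0 -20 0 0 0 0.8; 0 0 -30 0 0 0 0.8; 0 50 0 0 0 -3 0.8; 0 50 0 0 0 -2.7 0.8; 0 50 0 0 0 0 0.8; 0 0 0 0 0 0 0.8",
)

```text
time: 19.23
position: [0.5756, 0.1825, 0.1649]
tool_rot: [-0.028, 1.0, 0.0, -0.0]
ft_force: [0.8, -1.2, 0.5]
grip_width: 0.0696
grip_force: 0.0
```

```bash
python3 - <<'E'
from h import *
o=robot.get_obs(); print(o['position'])
for n in ['top','scene']:
    c=cam(n)
    big=cv2.resize(np.hstack([ortho(c,.426,.216,.01),ortho(c,.577,.03,.05)]),(800,400)); cv2.imwrite(f'pics/o_{n}.png',big[...,::-1])
    print(plate(c,.577,.03,.05)[1:])
    for r in robot.find_in(n,'spacer1_c'): print(n,r['p'],np.round(r['box']))
a=np.vstack([cv2.imread('pics/o_top.png'),cv2.imread('pics/o_scene.png')]); cv2.imwrite('pics/o7.png',cv2.resize(a,(600,600)))
E
```

```text
[0.57557416 0.18251487 0.16489179]
(array([0.5772, 0.0304]), np.float64(-2.5), np.float64(0.0668), np.float64(0.048))
top 0.66 [354. 239. 374. 271.]
(array([0.5761, 0.0288]), np.float64(-2.6), np.float64(0.0808), np.float64(0.0619))
scene 0.74 [341. 287. 384. 316.]
scene 0.45 [271. 339. 301. 393.]
```

View pics/o7.png

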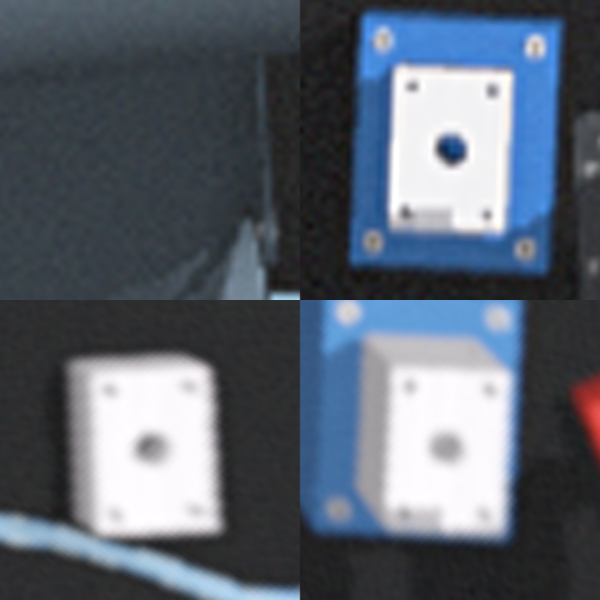

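The two-plate stack is centred. Spacer 3 sits at about (.426,.218), yaw 3°.

```bash
python3 - <<'E'
from h import *
go(.4262,.218,.0735,3.2)
E
```

```text
t 19.425 at [0.5765 0.1781 0.165 ] yaw 2.91 w 0.0698 | turn first -0.3 then [147.8  48.2  91.5]
```

Call:
send_rows(
  deltas="50 16 0 0 0 0 0.7; 50 16 0 0 0 0 0.7; 48 16 10 0 0 0 0.7; 0 0 20 0 0 0 0.7; 0 0 20 0 0 0 0.7; 0 0 15 0 0 0 0.7; 0 0 0 0 0 0 0.7; 0 0 0 0 0 0 0.7",
)

```text
time: 20.42
position: [0.4266, 0.2191, 0.1005]
tool_rot: [-0.025, 1.0, 0.0, 0.0]
ft_force: [-0.5, -0.5, 0.8]
grip_width: 0.0612
grip_force: 0.0
```

```bash
python3 - <<'E'
from h import *
go(.4262,.218,.0735,3.2)
c=cam('scene'); W=cloud(c); print(plate(c,.426,.217,.01))
i=c['image'][230:350,200:360,::-1]; cv2.imwrite('pics/s8c.png',cv2.resize(i,(800,600),interpolation=2))
E
```

```text
t 20.425 at [0.4266 0.2191 0.1005] yaw 2.92 w 0.0612 | turn first -0.3 then [ 0.5 -1.1 27. ]
(array([0.4391, 0.2344]), array([0.4477, 0.2297]), np.float64(75.1), np.float64(0.1262), np.float64(0.0993))
```

View pics/s8c.png

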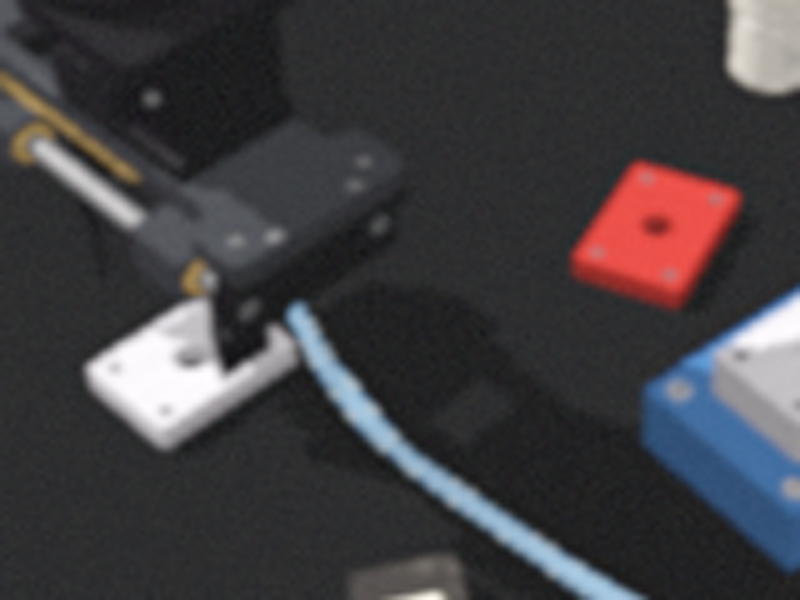

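The open fingers straddle the spacer cleanly, clear of the cable.

Call:
send_rows(
  deltas="0 -1 15 0 0 0 0.7; 0 0 9 0 0 0 0.7; 0 0 3 0 0 0 0.7; 0 0 0 0 0 0 0.3; 0 0 0 0 0 0 0.3; 0 0 0 0 0 0 0.3; 0 0 0 0 0 0 0.3; 0 0 0 0 0 0 0.3; 0 0 -30 0 0 0 0.3; 0 0 -40 0 0 0 0.3",
)

```text
time: 21.72
position: [0.4255, 0.2182, 0.1432]
tool_rot: [-0.026, 1.0, -0.0, -0.001]
ft_force: [-0.1, 0.3, 0.2]
grip_width: 0.0452
grip_force: 20.0
```

Call:
send_rows(
  deltas="0 0 -20 0 0 2.9 0.3; 0 0 0 0 0 2.9 0.3; -30 -38 0 0 0 0 0.3; -30 -38 0 0 0 0 0.3; -30 -38 0 0 0 0 0.3; -30 -38 0 0 0 0 0.3; -20 -30 0 0 0 0 0.3; 0 0 0 0 0 0 0.3; 0 0 0 0 0 0 0.3",
)

```text
time: 22.85
position: [0.5559, 0.0301, 0.1629]
tool_rot: [0.025, 1.0, 0.0, -0.001]
ft_force: [0.1, 0.3, -0.8]
grip_width: 0.0455
grip_force: 20.0
```

```bash
python3 - <<'E'
from h import *
go(.577,.0294,.126,-2.7)
E
```

```text
t 22.85 at [0.5559 0.0301 0.1629] yaw -2.86 w 0.0455 | turn first -0.2 then [-21.1   0.3  36.9]
```

Call:
send_rows(
  deltas="-21 0 0 0 0 0 0.3; 0 0 15 0 0 0 0.3; 0 0 10 0 0 0 0.3; 0 0 6 0 0 0 0.3; 0 0 2 0 0 0 0.3; 0 0 0 0 0 0 0.3; 0 0 0 0 0 0 0.3",
)

```text
time: 23.72
position: [0.5781, 0.0286, 0.1305]
tool_rot: [0.025, 1.0, -0.0, 0.0]
ft_force: [-0.8, 0.5, -1.2]
grip_width: 0.046
grip_force: 20.0
```

Call:
send_rows(
  deltas="0 0 1 0 0 0 0.3; 0 0 1 0 0 0 0.3; 0 0 1 0 0 0 0.3; 0 0 0 0 0 0 0.3",
)

```text
time: 24.22
position: [0.5779, 0.0287, 0.1271]
tool_rot: [0.025, 1.0, -0.0, -0.0]
ft_force: [0.6, 0.1, -1.9]
grip_width: 0.0456
grip_force: 20.0
```

Call:
send_rows(
  deltas="1 1 1 0 0 0 0.3; 0 0 1 0 0 0 0.3; 0 0 1 0 0 0 0.3; 0 0 0 0 0 0 0.3",
)

```text
time: 24.72
position: [0.577, 0.0298, 0.1241]
tool_rot: [0.025, 1.0, 0.0, -0.0]
ft_force: [-0.3, 0.3, -0.5]
grip_width: 0.0457
grip_force: 20.0
```

Call:
send_rows(
  deltas="0 0 1 0 0 0 0.3; 0 0 0 0 0 0 0.65; 0 0 0 0 0 0 0.65; 0 0 0 0 0 0 0.65; 0 0 0 0 0 0 0.65; 0 0 -20 0 0 0 0.7; 0 0 -30 0 0 -8.5 0.7; 0 0 0 0 0 -8.5 0.7; 0 0 0 0 0 -8.5 0.7; -38 48 0 0 0 0 0.7",
)

```text
time: 25.98
position: [0.594, 0.0858, 0.1734]
tool_rot: [-0.194, 0.981, -0.0, -0.0]
ft_force: [0.6, -0.8, -0.1]
grip_width: 0.0609
grip_force: 0.0
```

Call:
send_rows(
  deltas="-38 48 0 0 0 0 0.7; 0 0 0 0 0 0 0.7; 0 0 0 0 0 0 0.7",
)

```text
time: 26.35
position: [0.6096, 0.1476, 0.1729]
tool_rot: [-0.197, 0.98, -0.0, -0.001]
ft_force: [-0.9, -0.8, -0.7]
grip_width: 0.0611
grip_force: 0.0
```

```bash
python3 - <<'E'
from h import *
go(.61,.148,.0735,22.8)
c=look(['scene','top'],dict(st=(.577,.03,.06,'w'),cap=(.61,.148,.01,'r')))
for n in ['scene','top']: print([(r['p'],np.round(r['box'])) for r in robot.find_in(n,'spacer1_c')])
E
```

```text
t 26.35 at [0.6096 0.1476 0.1729] yaw 22.73 w 0.0611 | turn first -0.1 then [-0.5  0.2 99.4]
scene st [0.5752 0.0288] -2.7 0.0873 0.0695
scene cap [0.6097 0.1473] 22.8 0.079 0.0539
top st [0.5884 0.0587] 36.5 0.1225 0.098
top cap [0.6223 0.1695] 52.0 0.0208 0.0113
[(0.66, array([355., 307., 373., 316.]))]
[]
```

Call:
send_rows(
  deltas="0 0 30 0 0 0 0.7; 0 0 30 0 0 0 0.7; 0 0 20 0 0 0 0.7; 0 0 14 0 0 0 0.7; 0 0 5 0 0 0 0.7; 0 0 0 0 0 0 0.3; 0 0 0 0 0 0 0.3; 0 0 0 0 0 0 0.3; 0 0 0 0 0 0 0.3; 0 0 0 0 0 0 0.3",
)

```text
time: 27.8
position: [0.6107, 0.1477, 0.0751]
tool_rot: [-0.197, 0.98, -0.0, 0.001]
ft_force: [0.4, 0.0, 5.2]
grip_width: 0.0454
grip_force: 20.0
```

Call:
send_rows(
  deltas="0 0 -30 0 0 0 0.3; 0 0 -40 0 0 0 0.3; 0 0 -30 0 0 8.5 0.3; 0 0 0 0 0 8.5 0.3; 0 0 0 0 0 8.5 0.3; 18 -40 0 0 0 0 0.3; 18 -55 0 0 0 0 0.3; 0 -25 0 0 0 0 0.3; 0 0 0 0 0 0 0.3; 0 0 0 0 0 0 0.3",
)

```text
time: 29.05
position: [0.5682, 0.03, 0.1741]
tool_rot: [0.025, 1.0, 0.0, -0.0]
ft_force: [0.3, -0.2, -0.2]
grip_width: 0.0457
grip_force: 20.0
```

```bash
python3 - <<'E'
from h import *
go(.577,.0294,.134,-2.7)
E
```

```text
t 29.05 at [0.5682 0.03   0.1741] yaw -2.84 w 0.0457 | turn first -0.1 then [-8.8 -0.2 40.1]
```

Call:
send_rows(
  deltas="-8.5 0 0 0 0 0 0.3; 0 0 15 0 0 0 0.3; 0 0 12 0 0 0 0.3; 0 0 6 0 0 0 0.3; 0 0 2 0 0 0 0.3; 0 0 1 0 0 0 0.3; 0 0 0 0 0 0 0.3; 0 0 0 0 0 0 0.3",
)

```text
time: 30.05
position: [0.577, 0.029, 0.1386]
tool_rot: [0.025, 1.0, -0.0, 0.0]
ft_force: [-0.4, 0.3, -0.1]
grip_width: 0.0453
grip_force: 20.0
```

Call:
send_rows(
  deltas="0 0 1 0 0 0 0.3; 0 0 1 0 0 0 0.3; 0 0 1 0 0 0 0.3; 0 0 0 0 0 0 0.3",
)

```text
time: 30.55
position: [0.5768, 0.0291, 0.1352]
tool_rot: [0.025, 1.0, 0.0, -0.0]
ft_force: [-0.2, 0.1, -0.6]
grip_width: 0.0452
grip_force: 20.0
```

Call:
send_rows(
  deltas="0 0 0.5 0 0 0 0.3; 0 0 0 0 0 0 0.65; 0 0 0 0 0 0 0.65; 0 0 0 0 0 0 0.65; 0 0 0 0 0 0 0.65; 0 0 -20 0 0 0 0.7; 0 0 -40 0 0 0 0.7; 0 50 -50 0 0 0 0.7; 20 50 0 0 0 0 0.7; 20 50 0 0 0 0 0.7",
)

```text
time: 31.8
position: [0.5439, 0.1763, 0.2399]
tool_rot: [0.025, 1.0, 0.0, 0.001]
ft_force: [1.4, 0.8, -0.2]
grip_width: 0.061
grip_force: 0.0
```

```bash
python3 - <<'E'
from h import *
go(.667,-.147,.18,0)
look(['scene','top'],dict(st=(.577,.03,.07,'r')))
Z={}
for n in ['scene','top']:
    c=cam(n); W=cloud(c)
    print(n,'holder top (centre of grey rect)')
    for h in (.045,):
        o=ortho(c,.662,-.14,h,.06); cv2.imwrite(f'pics/h_{n}.png',cv2.resize(o[...,::-1],(400,400)))
    r=robot.cut_out(n,'rod_head')[0]; print(r['p'],r['box']); m=r['region']; p=W[m]
    v,u=np.nonzero(m)
    for a,b in [(.045,.06),(.06,.08),(.08,.1),(.108,.118),(.118,.13),(.13,.14)]:
        k=(p[:,2]>a)&(p[:,2]<b); print(a,k.sum(),p[k].mean(0).round(4) if k.any() else '')
    s=c['image'][270:380,420:520] if n=='scene' else c['image'][190:250,400:460]
    cv2.imwrite(f'pics/r_{n}.png',cv2.resize(s[...,::-1],(400,400),interpolation=cv2.INTER_CUBIC))
a=np.vstack([np.hstack([cv2.imread('pics/h_scene.png'),cv2.imread('pics/h_top.png')]),np.hstack([cv2.imread('pics/r_scene.png'),cv2.imread('pics/r_top.png')])])
cv2.imwrite('pics/rod9.png',cv2.resize(a,(600,600)))
E
```

```text
t 31.8 at [0.5439 0.1763 0.2399] yaw -2.9 w 0.061 | turn first -2.9 then [-123.1 -323.3   59.9]
scene st [0.5766 0.0292] -3.4 0.0735 0.0546
top st [0.5761 0.0304] -2.9 0.0659 0.0481
scene holder top (centre of grey rect)
0.7 [469.5, 289.3, 497.1, 335.2]
0.045 39 [ 0.6705 -0.1478  0.0525]
0.06 58 [ 0.6719 -0.1479  0.0702]
0.08 56 [ 0.673  -0.148   0.0908]
0.108 54 [ 0.6715 -0.1492  0.1128]
0.118 70 [ 0.6717 -0.1491  0.1242]
0.13 69 [ 0.6776 -0.1475  0.1318]
top holder top (centre of grey rect)
0.53 [351.0, 236.7, 379.7, 276.6]
0.045 24 [0.5545 0.0411 0.0547]
0.06 18 [0.5733 0.0294 0.068 ]
0.08 0 
0.108 0 
0.118 0 
0.13 0
```

View pics/rod9.png

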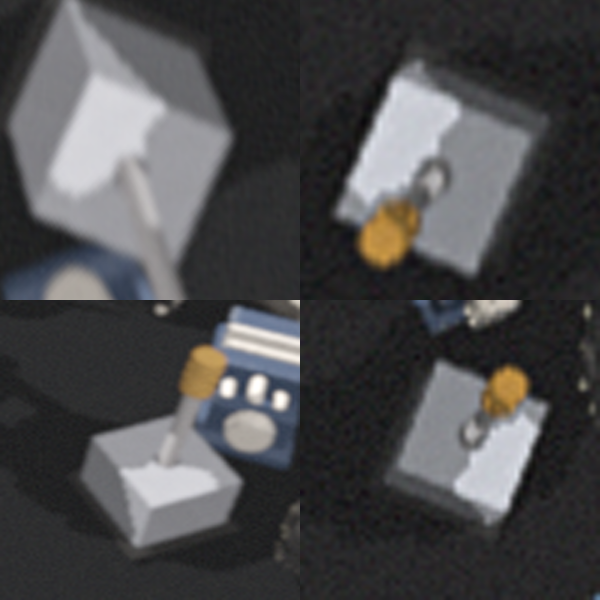

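Cap in place: its hole is within about 1 mm of the block's hole. The rod's head is at about (.678,-.146), leaning about 3° towards +x.

Call:
send_rows(
  deltas="0 0 0 0 0 -2.9 0.55; -20 -46 0 0 0 0 0.55; -20 -46 0 0 0 0 0.55; -20 -46 0 0 0 0 0.55; -20 -46 0 0 0 0 0.55; -19 -46 0 0 0 0 0.55; -19 -46 0 0 0 0 0.55; -19 -46 0 0 0 0 0.55; 0 0 0 0 3.2 0 0.55; 0 0 0 0 0 0 0.55",
  newtons=40,
)

```text
time: 33.35
position: [0.6814, -0.1494, 0.2381]
tool_rot: [0.001, 1.0, 0.0, -0.028]
ft_force: [0.7, 0.4, 0.3]
grip_width: 0.048
grip_force: 0.0
```

```bash
python3 - <<'E'
from h import *
go(.681,-.1465,.17,0)
print(R.from_quat(robot.get_obs()['tool_rot']).as_matrix()[:,2])
c=cam('scene'); i=c['image'][230:350,410:570,::-1]; cv2.imwrite('pics/s10.png',cv2.resize(i,(800,600),interpolation=2))
E
```

```text
t 33.35 at [ 0.6814 -0.1494  0.2381] yaw -0.12 w 0.048 | turn first -0.1 then [ 0.4  2.9 68.1]
[-5.58095529e-02  2.58854898e-04 -9.98441399e-01]
```

View pics/s10.png

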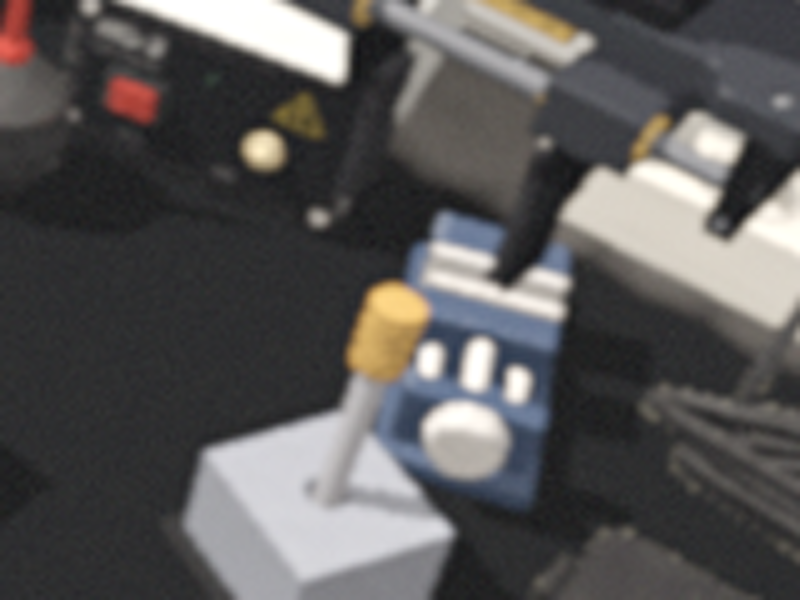

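```bash
python3 - <<'E'
from h import *
c=cam('scene')
for p in [(.6775,-.1494,.168),(.6775,-.1734,.168),(.6775,-.1254,.168),(.6787,-.146,.133)]:
    u,v=proj(c,p); print((u-410)*5,(v-230)*5)
E
```

```text
427.222830970623 224.271008839099
497.18942883197286 263.0893322210659
359.83141106448755 186.88142565155601
392.9750001598856 296.67200560802655
```

Predicted fingertips and head match the picture, so I descend onto the head.

Call:
send_rows(
  deltas="-4 3 0 0 0 0 0.55; 0 0 20 0 0 0 0.55; 0 0 20 0 0 0 0.55; 0 0 20 0 0 0 0.55; 0 0 7 0 0 0 0.55; 0 0 0 0 0 0 0.55; 0 0 0 0 0 0 0.1; 0 0 0 0 0 0 0.1; 0 0 0 0 0 0 0.1; 0 0 0 0 0 0 0.1",
)

```text
time: 34.7
position: [0.6817, -0.144, 0.1722]
tool_rot: [-0.001, 1.0, -0.0, -0.028]
ft_force: [0.0, -2.2, 0.8]
grip_width: 0.0173
grip_force: 39.9
```

Call:
send_rows(
  deltas="0 0 -20 0 0 0 0.1; 0 0 -30 0 0 0 0.1; 0 0 -30 0 0 0 0.1; 0 0 -30 0 0 0 0.1; 0 0 0 0 -3.2 0 0.1; 20 40 0 0 0 0 0.1; 25 45 0 0 0 0 0.1; 25 45 0 0 0 0 0.1; 20 30 0 0 0 0 0.1; 0 0 0 0 0 0 0.1",
)

```text
time: 35.95
position: [0.5958, 0.0188, 0.283]
tool_rot: [-0.002, 1.0, 0.0, -0.0]
ft_force: [-0.4, -0.4, -0.9]
grip_width: 0.0169
grip_force: 39.9
```

```bash
cat > rod.py <<'E'
from h import *
go(.577,.0294,.24,-2.7)
o=robot.get_obs(); M=R.from_quat(o['tool_rot']).as_matrix(); print(M[:,2].round(4))
c=cam('scene'); W=cloud(c); r=[q for q in robot.cut_out('scene','rod_head') if q['p']>.3][0]; p=W[r['region']]; print(r['p'],r['box'])
t=o['position']; k=np.hypot(p[:,0]-t[0],p[:,1]-t[1])<.03; p=p[k]
for a in np.arange(.08,.24,.02):
    q=p[(p[:,2]>a)&(p[:,2]<a+.02)]
    if len(q)>4: print(round(a,2),len(q),q.mean(0).round(4))
print('tip pred px',proj(c,t+M[:,2]*.165),'grip',proj(c,t+M[:,2]*.051))
b=proj(c,t+M[:,2]*.11); x0,y0=int(b[0]-80),int(b[1]-60)
import sys; cv2.imwrite(sys.argv[1],cv2.resize(c['image'][y0:y0+120,x0:x0+160,::-1],(800,600),interpolation=2)); print('crop',x0,y0)
E
python3 rod.py pics/s11.png
```

```text
t 35.95 at [0.5958 0.0188 0.283 ] yaw 0.26 w 0.0169 | turn first 3.0 then [19.3  9.7 43. ]
[-5.e-04  7.e-04 -1.e+00]
0.68 [371.8, 208.2, 383.1, 273.3]
0.12 48 [0.5923 0.0152 0.1306]
0.14 43 [0.5923 0.0153 0.1505]
0.16 58 [0.5927 0.0158 0.1705]
0.18 60 [0.5931 0.0165 0.1906]
0.2 37 [0.5909 0.0179 0.2101]
0.22 62 [0.5888 0.0188 0.2302]
tip pred px (np.float64(377.50664245774243), np.float64(269.57026776359606)) grip (np.float64(383.6106136637763), np.float64(216.24367131386288))
crop 300 185
```

View pics/s11.png

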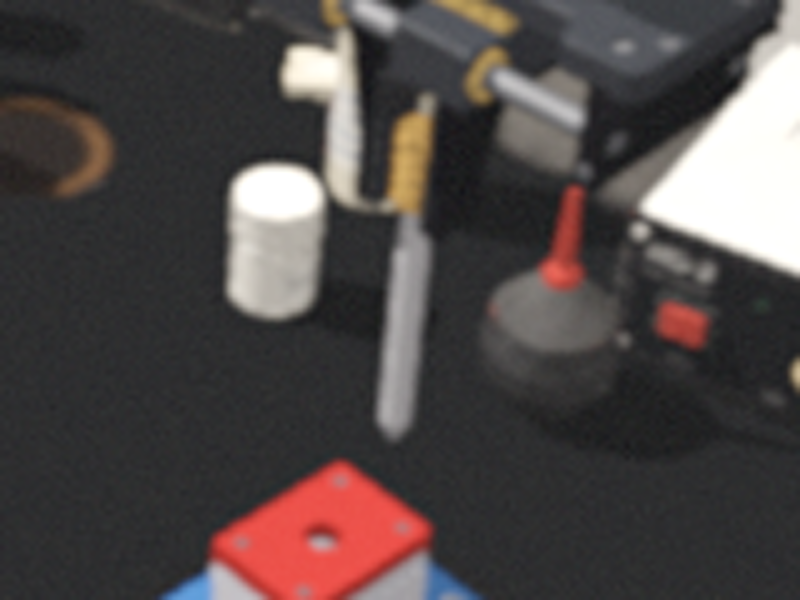

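The rod hangs nearly plumb; its tip is at scene pixel (379,272), just off the hole at (364,293).

Call:
send_rows(
  deltas="19 11 0 0 0 0 0.1; 0 0 15 0 0 0 0.1; 0 0 15 0 0 0 0.1; 0 0 6 0 0 0 0.1; 0 0 0 0 0 0 0.1; 0 0 0 0 0 0 0.1",
)

```text
time: 36.8
position: [0.579, 0.0269, 0.2457]
tool_rot: [-0.001, 1.0, -0.0, 0.0]
ft_force: [0.0, 0.0, -0.7]
grip_width: 0.017
grip_force: 39.9
```

```bash
python3 rod.py pics/s12.png
```

```text
t 36.8 at [0.579  0.0269 0.2457] yaw 0.06 w 0.017 | turn first 2.8 then [2.1 2.4 5.7]
[ 6.e-04 -1.e-04 -1.e+00]
0.54 [361.8, 228.2, 373.0, 291.4]
0.08 39 [0.5754 0.0233 0.0908]
0.1 53 [0.5758 0.0235 0.1107]
0.12 49 [0.5762 0.024  0.1311]
0.14 54 [0.5767 0.0244 0.1503]
0.16 27 [0.5753 0.0257 0.1666]
0.18 51 [0.5718 0.0267 0.1901]
0.2 37 [0.575  0.028  0.2041]
tip pred px (np.float64(366.21247007299024), np.float64(287.0863095720104)) grip (np.float64(370.96350140436743), np.float64(236.84471581716795))
crop 288 204
```

View pics/s12.png

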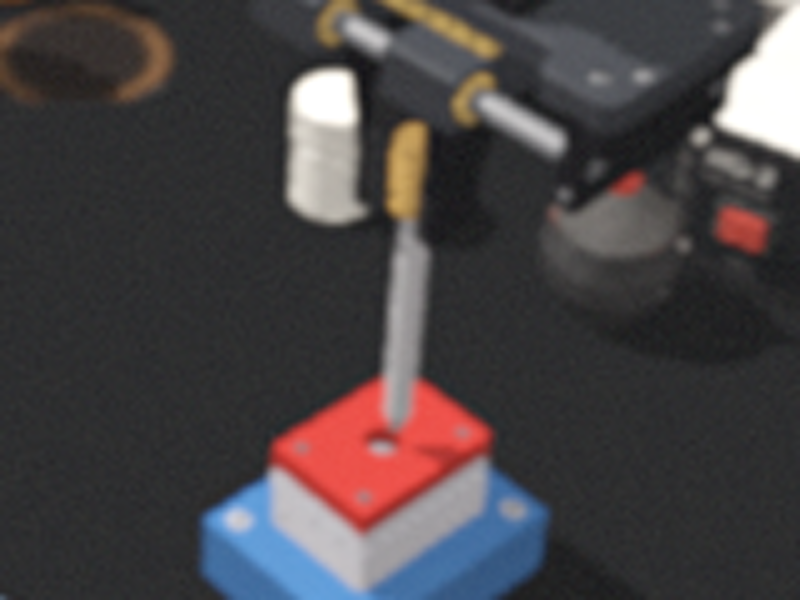

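Call:
send_rows(
  deltas="2.7 2.7 0 0 0 0 0.1; 0 0 0 0 0 0 0.1; 0 0 5 0 0 0 0.1; 0 0 5 0 0 0 0.1; 0 0 5 0 0 0 0.1; 0 0 5 0 0 0 0.1; 0 0 0 0 0 0 0.1",
)

```text
time: 37.78
position: [0.5755, 0.0298, 0.225]
tool_rot: [-0.001, 1.0, 0.0, -0.001]
ft_force: [-0.3, 0.2, -1.3]
grip_width: 0.0168
grip_force: 39.9
```

Call:
send_rows(
  deltas="-0.8 0 5 0 0 0 0.1; 0 0 6 0 0 0 0.1; 0 0 6 0 0 0 0.1; 0 0 6 0 0 0 0.1; 0 0 0 0 0 0 0.1",
)

```text
time: 38.4
position: [0.5763, 0.0299, 0.202]
tool_rot: [-0.001, 1.0, 0.0, -0.001]
ft_force: [-0.4, -0.7, 0.0]
grip_width: 0.0167
grip_force: 39.9
```

Call:
send_rows(
  deltas="0 0 6 0 0 0 0.1; 0 0 6 0 0 0 0.1; 0 0 6 0 0 0 0.1; 0 0 4 0 0 0 0.1; 0 0 2 0 0 0 0.1; 0 0 0 0 0 0 0.1",
)

```text
time: 39.15
position: [0.5766, 0.0298, 0.1785]
tool_rot: [-0.001, 1.0, 0.0, -0.0]
ft_force: [0.6, 0.5, -0.6]
grip_width: 0.0168
grip_force: 39.9
```

Call:
send_rows(
  deltas="0 0 2 0 0 0 0.1; 0 0 1 0 0 0 0.1; 0 0 1 0 0 0 0.1; 0 0 1 0 0 0 0.1; 0 0 0 0 0 0 0.1",
)

```text
time: 39.78
position: [0.5775, 0.0298, 0.175]
tool_rot: [-0.001, 1.0, -0.0, 0.001]
ft_force: [-0.6, 0.5, 6.7]
grip_width: 0.0169
grip_force: 39.9
```

Call:
send_rows(
  deltas="0 0 0 0 0 0 0.35; 0 0 0 0 0 0 0.4; 0 0 0 0 0 0 0.4; 0 0 0 0 0 0 0.4; 0 0 -20 0 0 0 0.4; 0 0 -30 0 0 0 0.4; 0 0 -40 0 0 0 0.4; 0 60 -30 0 0 0 0.4; 0 60 0 0 0 0 0.4; 0 60 0 0 0 0 0.4",
)

```text
time: 41.02
position: [0.5765, 0.2072, 0.2923]
tool_rot: [-0.0, 1.0, 0.0, 0.001]
ft_force: [-0.2, 0.1, 0.1]
grip_width: 0.0347
grip_force: 0.0
```

```bash
python3 - <<'E'
from h import *
c=cam('scene'); W=cloud(c); m=robot.cut_out('scene','rod_head')[0]['region']; p=W[m]
for a in np.arange(.07,.15,.01):
    q=p[(p[:,2]>a)&(p[:,2]<a+.01)]
    if len(q)>3: print(round(a,2),len(q),q.mean(0).round(4))
print(np.nanpercentile(p[:,2],98),plate(c,.577,.03,.07,'r')); c2=cam('top'); print(plate(c2,.577,.03,.07,'r'))
cv2.imwrite('pics/s13.png',cv2.resize(c['image'][230:350,280:440,::-1],(800,600),interpolation=2))
E
```

```text
0.04570751964172272 (array([0.5744, 0.0274]), array([0.5793, 0.0283]), np.float64(-2.8), np.float64(0.0743), np.float64(0.055))
(array([0.5765, 0.0299]), array([0.5753, 0.0283]), np.float64(-2.5), np.float64(0.0671), np.float64(0.0481))
```

View pics/s13.png

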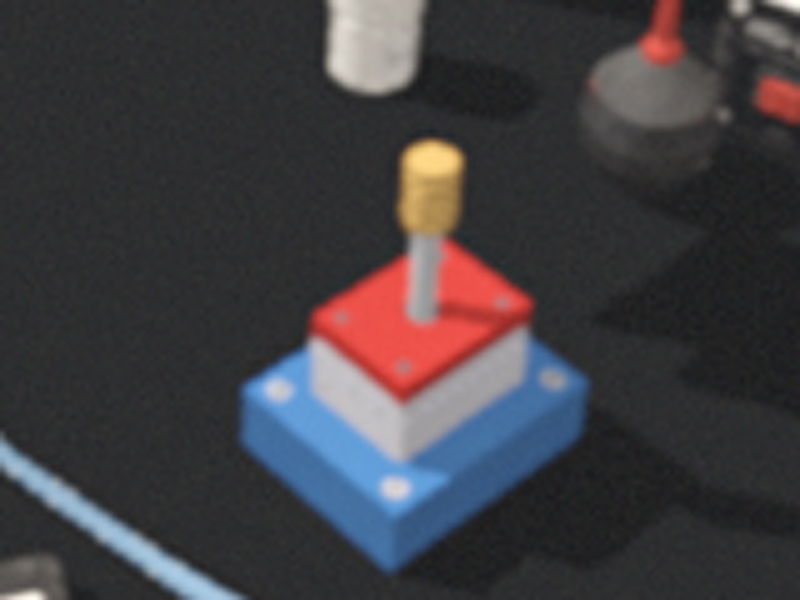

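The rod stands upright through the stack, head at scene pixel (366,266). The visible shank (about 38 mm against the 28 mm head) fits a rod that is fully home.

```bash
python3 -c "
from h import *
print(robot.hand_in())"
```

```text
the job is handed in; nothing more can be done
None
```

The job is handed in at about 41 s, verdict not shown: cap tipped flat, all three spacers found and the cap stacked about 1 mm from the block's hole, and the rod pushed to the hole floor and standing upright.

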